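# Bring the right spice jar to the front and hold the carousel

### The job

One coloured seasoning spoon has been laid out on the wooden chopping board: take the spice carousel by its centre knob and turn it until the jar with the cap of that colour faces front, squarely in line with the white pointer tab on the carousel's base. Work by the knob alone, without touching the jars or the tray and without disturbing anything else on the counter. Finish while still gripping the knob, holding the carousel still: do not let go at the end.

Things in the scene. Friction and masses are not known exactly. Their poses are not given: they have to be found in the camera images.
- carousel: Fixed base of the spice carousel: dark rubber disc, 210 mm across and 16 mm high, hidden under the turntable, with a white pointer tab (34 mm wide, 10 mm high, its visible tip reaching 185 mm from the axis). Origin on the turning axis at counter level. The base's -x axis points along the tab: that is the carousel's FRONT (roughly towards the robot, up to about 30 degrees off). It cannot move.
- front (a point): The front place: the point on the tray's top (26 mm above the counter), 88 mm from the axis straight in from the white tab, where a jar's centre lies when that jar faces front.
- turntable (a joint): Angle of the turntable on its base, rad, growing anticlockwise seen from above; 0 when the red-capped jar is at the front, -1.047 for yellow, -2.094 for blue (each also plus or minus whole turns of 6.283). No end stops within two turns either way. A smooth bearing (about 0.03 N m friction, 0.02 N m s/rad damping): it coasts a little when let go.
- tray: Round wooden tray of the turntable, 260 mm across, top 26 mm above the counter, with a thin gallery rail at its edge 46 mm above the counter; turns with the turntable and carries the six jars. Origin on the axis at counter level.
- knob: Dark wooden round knob on the carousel's axis, 42 mm in diameter and 40 mm high, smooth and vertical-sided, on a 20 mm steel post. It is fixed to the turntable and turns with it. Origin at the knob's centre, 178 mm above the counter; its top is at 198 mm, its underside at 158 mm, 36 mm above the jar caps (122 mm).
- board: Wooden chopping board, 200 x 150 x 12 mm, on the robot's right; the spoon that is out for use lies on it. Fixed. Origin at the centre of its underside.
- drying_mat: Grey drying mat, 200 x 190 x 12 mm, on the robot's left; the two spoons not in use lie on it. Fixed. Origin at the centre of its underside.
- jar_red: Amber glass spice jar with a red cap, 47 mm in diameter and 96 mm high, locked in the tray with its centre 88 mm from the axis; cap top 122 mm above the counter. Seen from above the jars stand 60 degrees apart and run anticlockwise red, yellow, blue, black, white, steel. Origin at the centre of its underside.
- jar_yellow: Amber glass spice jar with a yellow cap, 47 mm in diameter and 96 mm high, locked in the tray with its centre 88 mm from the axis; cap top 122 mm above the counter. Seen from above the jars stand 60 degrees apart and run anticlockwise red, yellow, blue, black, white, steel. Origin at the centre of its underside.
- jar_blue: Amber glass spice jar with a blue cap, 47 mm in diameter and 96 mm high, locked in the tray with its centre 88 mm from the axis; cap top 122 mm above the counter. Seen from above the jars stand 60 degrees apart and run anticlockwise red, yellow, blue, black, white, steel. Origin at the centre of its underside.
- jar_black: The same kind of jar with a black cap; never the one wanted.
- jar_white: The same kind of jar with a white cap; never the one wanted.
- jar_steel: The same kind of jar with a steel cap; never the one wanted.
- spoon_red: Loose red seasoning spoon, about 124 mm long, 42 mm wide at the bowl and 11 mm high, lying flat on the board or on the drying mat. Origin on its underside near the middle, x towards the bowl.
- spoon_yellow: Loose yellow seasoning spoon, about 124 mm long, 42 mm wide at the bowl and 11 mm high, lying flat on the board or on the drying mat. Origin on its underside near the middle, x towards the bowl.
- spoon_blue: Loose blue seasoning spoon, about 124 mm long, 42 mm wide at the bowl and 11 mm high, lying flat on the board or on the drying mat. Origin on its underside near the middle, x towards the bowl.
- rice_bowl: Loose white ceramic rice bowl, 116 mm across, 60 mm high, behind the carousel. Origin under its centre.
- green_cup: Loose green plastic cup, 74 mm across, 100 mm high, behind the carousel. Origin under its centre.
- cruet: Loose green glass cruet with black cap, 64 mm across, 164 mm high, behind the carousel. Origin under its centre.
- soup_pot: Loose steel soup pot with a hinged bail handle and two side lugs, 190 mm across without the lugs, 110 mm high, at the back right. Origin under its centre.
Not all that is in view belongs to the job. Of the things shaped like the board, the wooden one is meant.

How it is judged:
By the outcome, as a careful person would: the job done as asked, in the order asked, and still so for the second after the job is handed in, while the arm keeps its last pose, push and grip.
It also fails if it takes over 51 s, if anything falls off the work surface, if the arm or the gripper's body presses on something with over 40 N, if the wrist force passes 120 N, or if a joint passes its speed limit or range.

### The arm

A 7-joint arm with a two-finger parallel gripper is mounted at the origin on the work surface. World frame = base frame: x ahead of the robot, y to its left, z up, the work surface at z = 0. Lengths are in m, angles in degrees, forces in N, time in s.
With the tool pointing down it reaches from about 0.4 to 0.875 m from the base axis. Payload 4.4 kg.
Tool frame: the origin (TCP) lies midway between the tips of the shut fingers; the grasp point (between the pads) lies behind it (env.tcp_to_grasp is the z of the grasp point in the tool frame, in m); z points along the fingers, y is the line along which they close (so a half turn about z gives the same grasp; the last joint's range is limited). The gripper opens to 85 mm and grips with 20 to 120 N. Pads are 22 mm wide; open, the fingers measure 114 mm over their backs; the gripper's body (76 mm by 85 mm) begins 54 mm behind the grasp point. The pads swing forward as they close: fully open they stand 13 mm farther back than shut.
Start: joints at [67.563, 36.005, 2.206, 86.941, -1.547, 57.084, -1.146], TCP at [0.208, -0.616, 0.231] pointing down, gripper open.
Joint ranges: [-175.42, 175.42], [-21.48, 121.26], [-71.46, 75.88], [10.55, 141.38], [-63.04, 243.04], [13.31, 113.54], [-168.57, 168.57]. Speed limits (degrees/s): [147.25, 147.25, 180, 180, 180, 180, 180].

### API

Orientations are given as a 3x3 rotation matrix whose columns are the frame's x, y, z axes.
In Python, from workcell import env gives the robot as it stands.
- The arm moves only by the tool move_arm, never from a script. Its arguments are lists of equal length, an entry for each row: "offset": the shift along the tool's x, y, z in m, a list of three; "twist": the turn, a rotation vector about the tool's x, y, z in degrees, a list of three; "hand": the closure, from -1 (fully open) to 1 (shut), so that 0 is half open. In form: {"offset": [[tx, ty, tz], ...], "twist": [[rx, ry, rz], ...], "hand": [hand, ...]}. A call has 1 to 20 rows; each row shifts and turns the commanded pose from where the row before left it, along the tool's axes as they then stand; what a row does not reach is not made up. A row lasts 1/10 s, in which the tool goes at most 50 mm and 8.59 degrees, less where a joint would pass 70% of its speed; a pose out of reach is approached as far as the arm can. A call is refused whole if a number of a shift passes 0.05 or a number of a turn 8.59, either way. A call with a gripper value outside its range is refused whole. The fingers move at their own pace and stop on an object; "newtons" is the grip in N (left out, the last holds). Time passes only in rows, so rows that do not move let the fingers close. It gives the time, the measured TCP pose, the force, the opening and the grip force at its end, in the units of the state.
- env.sense(): the state, without advancing time (a new reading comes with each control period).
- env.camera(name): name is "side" or "top" or "wrist"; returns a dict with "pixels" (400x640x3 uint8, red, green, blue), "z_map" (400x640 float32, m along the optical axis (not along the pixel's ray), 0 where there is no reading), "fx", "fy", "cx", "cy" (pixels), "R" (3x3) and "t" (3): a world point X has camera coordinates R X + t. Camera axes: x right, y down, z forward; pixel columns grow to the right and rows downward; lengths in m; the calibration is good to about 2 mm. The wrist camera is an equidistant fisheye: a pixel r from the principal point sees the ray r / f radians off the axis. A picture is of the moment at which its call begins.
- env.hand_in(): hands the job in; it is judged then, once.
Trained networks look in the newest picture that a camera, given by its name, has taken for a name from the list of things; names that differ only in an ending like _2 or _b are one class to them, and where a whole thing is asked for, a point or a joint stands for the part that bears it (a point fixed in the world has none). Each returns a list of dicts, best first, with "confidence" (0 to 1); they miss things now and then, are a little off and sometimes report something else, mostly with a low value. They report only what shows in the picture. A call takes as long as a camera call. They do not tell look-alikes from the thing itself.
- env.search_frame(camera, target): "centre" ([x, y, z] in m, in world coordinates, good to about 4 mm: the middle of the surface that is visible of it).
The state is a dict: "t": time; "joints": joint angles; "qvel": joint speeds; "joint_efforts": joint torques, N m; "ee_pos": TCP position; "tcp_rot": TCP orientation; "contact_force": force on the tool from outside, world axes, zero at the start; "moment": the same for the moment, N m; "grip_width": finger opening in m; "grasp_force": force on a finger pad.
Only numpy, scipy, OpenCV 4.12 (cv2) and the standard library are available. Lean on these libraries where they do the work, as an engineer would, in place of code of your own. Each camera call takes 0.05 s, during which the arm holds its last target. There are 200 camera calls.

## Working session

There is one attempt and no reset: what is moved stays moved. The work goes in short steps, Python scripts to look and compute and a tool call to move; the robot and the scene stay as the last step left them, time stands still between calls to the robot, and variables do not carry over. Pictures are saved under pics/ and viewed, at most 10 in all, crops included, and the job is handed in when it is done.

Besides the shell and the picture viewer there is one more tool, called after "Call:" as a command line: name --argument value ..., lists and objects as JSON in quotes. move_arm: Moves the arm, as the interface text tells. Its arguments: {"type":"object","properties":{"offset":{"type":"array","items":{"type":"array","items":{"type":"number"}}},"twist":{"type":"array","items":{"type":"array","items":{"type":"number"}}},"hand":{"type":"array","items":{"type":"number"}},"newtons":{"type":"number"}},"required":["offset","twist","hand"]}

```bash
mkdir -p pics; python3 - <<'E'
from workcell import env
import cv2,numpy as np
print(env.tcp_to_grasp); s=env.sense(); print(s['t'],s['ee_pos'],s['tcp_rot'],s['grip_width'])
for c in ('top','side'):
    f=env.camera(c); cv2.imwrite(f'pics/{c}0.png',f['pixels'][:,:,::-1])
    print(c,f['fx'],f['cx'],f['cy'],f['R'],f['t'])
    for n in ('knob','carousel','jar_red','jar_yellow','jar_blue','board','spoon_red','spoon_yellow','spoon_blue'):
        print(n,[(np.round(d['centre'],3).tolist(),round(d['confidence'],2)) for d in env.search_frame(c,n)][:3])
E
```

```text
-0.0187
0.0 [ 0.20787904 -0.6151985   0.23039546] [[ 9.47383659e-01  3.20099637e-01 -6.51215948e-04]
 [ 3.20100297e-01 -9.47381969e-01  1.79019217e-03]
 [-4.39103816e-05 -1.90445323e-03 -9.99998186e-01]] 0.08558154834445085
top 460.2805133647738 319.4837926427074 202.420747887398 [[ 0.02282738 -0.99969718 -0.00918992]
 [-0.98753656 -0.02111594 -0.15596686]
 [ 0.15572558  0.0126357  -0.98771954]] [0.03477145 0.52234007 1.47298244]
knob [([0.483, -0.035, 0.197], 0.45)]
carousel [([0.482, -0.039, 0.026], 0.97)]
jar_red [([0.572, -0.029, 0.123], 0.59)]
jar_yellow [([0.524, 0.042, 0.123], 0.52)]
jar_blue [([0.437, 0.041, 0.121], 0.48)]
board [([0.472, -0.4, 0.011], 0.73), ([0.211, -0.371, 0.014], 0.57)]
spoon_red []
spoon_yellow [([0.501, -0.414, 0.022], 0.51)]
spoon_blue [([0.504, 0.4, 0.025], 0.5)]
side 383.12267285734873 321.68096142310685 193.29172748750858 [[-0.8011559  -0.59836034 -0.01068291]
 [-0.40269187  0.55220498 -0.73000611]
 [ 0.44270585 -0.58054678 -0.68335712]] [0.42297483 0.27918663 1.13306466]
knob [([0.482, -0.022, 0.174], 0.73)]
carousel [([0.473, -0.017, 0.044], 0.88)]
jar_red [([0.562, -0.02, 0.11], 0.52)]
jar_yellow [([0.52, 0.057, 0.097], 0.89), ([0.426, 0.055, 0.092], 0.58)]
jar_blue [([0.428, 0.053, 0.091], 0.72), ([0.464, -0.011, 0.045], 0.2)]
board [([0.464, -0.387, 0.01], 0.79), ([0.216, -0.354, 0.007], 0.62)]
spoon_red [([0.544, 0.485, 0.02], 0.8), ([0.482, -0.023, 0.176], 0.58), ([0.466, -0.015, 0.048], 0.56)]
spoon_yellow [([0.498, -0.407, 0.015], 0.55)]
spoon_blue [([0.502, 0.402, 0.018], 0.69)]
```

View pics/top0.png

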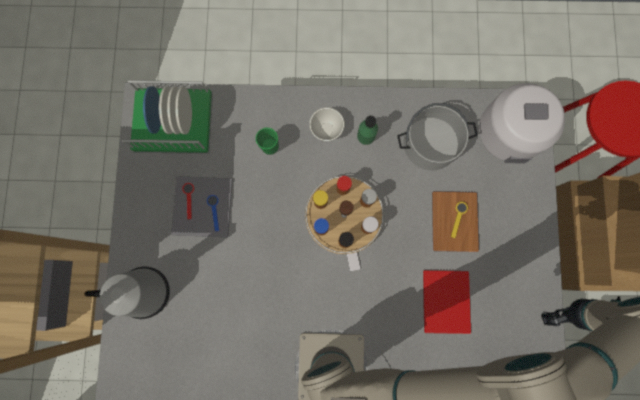

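```bash
python3 - <<'E'
import cv2
a=cv2.imread('pics/top0.png')
cv2.imwrite('pics/crop0.png',cv2.resize(a[130:400,230:540],None,fx=2.2,fy=2.2,interpolation=cv2.INTER_CUBIC))
E
```

```text
(no output)
```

View pics/crop0.png

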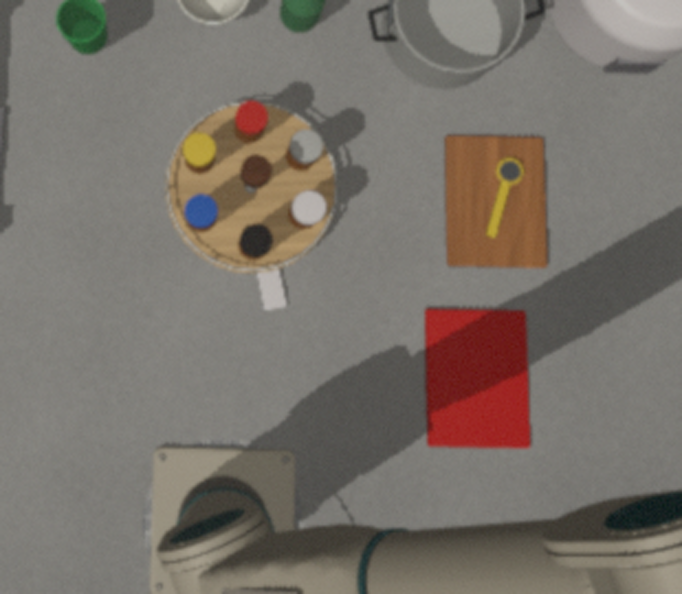

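The top view shows two board-shaped things: the brown wooden board at (455,220) and a red board at (447,300). The wooden one is meant, and the crop confirms that the yellow spoon lies on it at (460,215). The target is therefore the yellow cap at (320,198), the knob is at (346,208), and the white tab is at (353,261).

```bash
cat > h.py <<'E'
from workcell import env
import cv2,numpy as np
def cloud(f):
    v,u=np.mgrid[:400,:640]; z=f['z_map']
    c=np.stack([(u-f['cx'])/f['fx']*z,(v-f['cy'])/f['fy']*z,z],-1)
    return (c-f['t'])@f['R']   # R^T (c-t)
def measure(cam='top',ax=(0.482,-0.036)):
    f=env.camera(cam); P=cloud(f); px=f['pixels'].astype(int); hsv=cv2.cvtColor(f['pixels'],cv2.COLOR_RGB2HSV)
    ax=np.array(ax); ok=f['z_map']>0
    d=np.linalg.norm(P[...,:2]-ax,axis=-1)
    k=ok&(d<.035)&(abs(P[...,2]-.198)<.008); 
    print('knob',k.sum(),P[k].mean(0).round(4) if k.any() else None)
    m=(ok&(d<.125)&(d>.05)&(abs(P[...,2]-.122)<.007)).astype('uint8')
    n,l,s,_=cv2.connectedComponentsWithStats(m)
    for i in range(1,n):
        if s[i,4]>25:
            q=P[l==i][:,:2]; c=(q.max(0)+q.min(0))/2; r=px[l==i].mean(0).round()
            print('cap',s[i,4],q.mean(0).round(4),r)
    t=ok&(d>.135)&(d<.2)&(P[...,2]<.022)&(px.min(-1)>150)&(hsv[...,1]<40)&(P[...,0]<ax[0])
    n,l,s,_=cv2.connectedComponentsWithStats(t.astype('uint8'))
    for i in range(1,n):
        if s[i,4]>25:
            q=P[l==i][:,:2]; print('tab',s[i,4],q.mean(0).round(4),np.linalg.svd(q-q.mean(0),full_matrices=False)[2][0].round(3), 'maxd',d[l==i].max())
E
python3 - <<'E'
from h import *
measure('top'); measure('side')
E
```

```text
knob 153 [ 0.4852 -0.0346  0.1977]
cap 170 [ 0.5725 -0.0299] [158.  52.  45.]
cap 175 [ 0.5328 -0.1083] [137. 135. 128.]
cap 169 [0.5254 0.044 ] [178. 155.  61.]
cap 176 [ 0.4447 -0.1123] [178. 172. 168.]
cap 178 [0.4376 0.0394] [ 59.  86. 143.]
cap 177 [ 0.3974 -0.0389] [52. 47. 42.]
tab 141 [ 0.3276 -0.0692] [-0.979 -0.202] maxd 0.18070669021460467
knob 101 [ 0.4858 -0.029   0.1963]
cap 107 [ 0.573  -0.0261] [187.  69.  65.]
cap 110 [ 0.4461 -0.1083] [208. 204. 202.]
cap 123 [0.5259 0.0476] [209. 188.  97.]
cap 124 [ 0.398  -0.0347] [53. 50. 49.]
cap 134 [0.4388 0.0437] [ 69. 104. 172.]
tab 1630 [ 0.3621 -0.0109] [0.125 0.992] maxd 0.19999219596732168
```

Target turn: the front lies at 192.5° and yellow at 62.9°, so about +129.6° anticlockwise. The axis is near (0.485, -0.034). I'll move above the knob first.

Call:
move_arm --offset '[[0.012, -0.012, 0], [0.025, -0.026, 0], [0.025, -0.026, 0], [0.025, -0.026, 0], [0.025, -0.026, 0], [0.025, -0.026, 0], [0.025, -0.026, 0], [0.025, -0.026, 0], [0.025, -0.026, 0], [0.025, -0.026, 0], [0.025, -0.026, 0], [0.025, -0.026, 0], [0.025, -0.026, 0], [0.025, -0.026, 0], [0.025, -0.026, 0], [0.025, -0.026, 0], [0.025, -0.026, 0], [0.025, -0.026, 0], [0.012, -0.012, 0], [0, 0, 0]]' --twist '[[0, 0, 0], [0, 0, 0], [0, 0, 0], [0, 0, 0], [0, 0, 0], [0, 0, 0], [0, 0, 0], [0, 0, 0], [0, 0, 0], [0, 0, 0], [0, 0, 0], [0, 0, 0], [0, 0, 0], [0, 0, 0], [0, 0, 0], [0, 0, 0], [0, 0, 0], [0, 0, 0], [0, 0, 0], [0, 0, 0]]' --hand '[-1, -1, -1, -1, -1, -1, -1, -1, -1, -1, -1, -1, -1, -1, -1, -1, -1, -1, -1, -1]' --newtons 40

```text
t: 3.1
ee_pos: [0.4856, -0.0276, 0.2315]
tcp_rot: [[0.946, 0.325, 0.001], [0.325, -0.946, 0.001], [0.002, -0.001, -1.0]]
contact_force: [0.3, 0.4, -0.6]
grip_width: 0.0855
grasp_force: 0.0
```

```bash
python3 - <<'E'
from h import *
s=env.sense(); print(s['t'],s['joints'],s['ee_pos'],s['tcp_rot'])
R=s['tcp_rot']; print('to axis',R.T@(np.array([.485,-.034,.231])-s['ee_pos']))
f=env.camera('wrist'); cv2.imwrite('pics/w1.png',f['pixels'][:,:,::-1])
print([(d['centre'],d['confidence']) for d in env.search_frame('wrist','knob')])
E
```

```text
3.1 [  1.78563664  22.67329905  -2.44747917 112.40751194   1.23143803
  44.86489856 -72.37795494] [ 0.48555295 -0.02761764  0.23146277] [[ 9.45707216e-01  3.25016871e-01  1.37660008e-03]
 [ 3.25015191e-01 -9.45707885e-01  1.31220929e-03]
 [ 1.72835170e-03 -7.93549854e-04 -9.99998192e-01]]
to axis [-0.00259809  0.0058565   0.00045363]
[([0.5006, -0.0292, 0.1963], 0.85), ([0.4131, -0.0325, 0.1209], 0.31)]
```

View pics/w1.png

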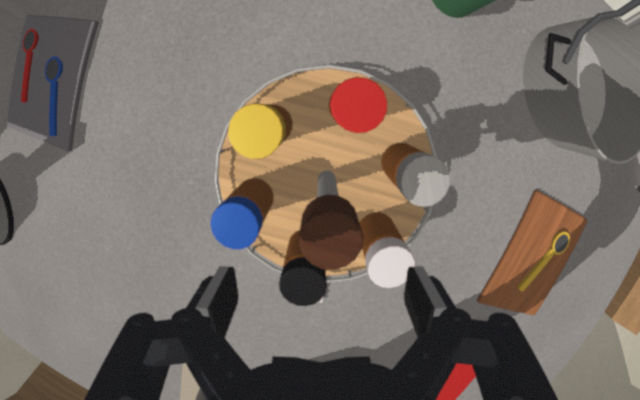

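The wrist view shows the knob at (331,230) between the fingers at (222,300) and (420,300), with the yellow cap at (257,130). Joint 7 is at -72° and rises anticlockwise, so there is room for +130°. Next I'll centre, descend and grip.

Call:
move_arm --offset '[[-0.001, 0.002, 0], [-0.001, 0.003, 0], [0, 0, 0], [0, 0, 0.006], [0, 0, 0.009], [0, 0, 0.009], [0, 0, 0.009], [0, 0, 0.009], [0, 0, 0.009], [0, 0, 0.009], [0, 0, 0.006], [0, 0, 0.002], [0, 0, 0], [0, 0, 0]]' --twist '[[0, 0, 0], [0, 0, 0], [0, 0, 0], [0, 0, 0], [0, 0, 0], [0, 0, 0], [0, 0, 0], [0, 0, 0], [0, 0, 0], [0, 0, 0], [0, 0, 0], [0, 0, 0], [0, 0, 0], [0, 0, 0]]' --hand '[-1, -1, -1, -1, -1, -1, -1, -1, -1, -1, -1, -1, -1, -1]'

```text
t: 4.6
ee_pos: [0.4843, -0.036, 0.1636]
tcp_rot: [[0.947, 0.32, 0.001], [0.32, -0.947, -0.0], [0.001, 0.0, -1.0]]
contact_force: [-0.0, 0.1, -0.5]
grip_width: 0.0854
grasp_force: 0.0
```

```bash
python3 - <<'E'
from h import *
s=env.sense(); print(s['t'],s['joints'],s['ee_pos'],s['contact_force'])
measure('top'); measure('side')
f=env.camera('wrist'); cv2.imwrite('pics/w2.png',f['pixels'][:,:,::-1])
E
```

```text
4.6 [  2.4172082   28.50885     -2.09744335 116.71496332   1.75601698
  34.76939849 -72.20268684] [ 0.48428525 -0.03599813  0.16355542] [-0.03308068  0.13909918 -0.49977855]
knob 0 None
cap 173 [0.5252 0.0438] [181. 158.  63.]
cap 177 [0.4378 0.0391] [ 59.  88. 146.]
knob 29 [ 0.4732 -0.0335  0.1959]
cap 107 [ 0.5741 -0.0261] [188.  69.  64.]
cap 107 [ 0.4458 -0.1085] [211. 207. 205.]
cap 122 [0.5261 0.0472] [211. 189.  98.]
cap 125 [ 0.3982 -0.0345] [52. 50. 49.]
cap 134 [0.4386 0.043 ] [ 69. 105. 174.]
tab 1896 [ 0.3662 -0.0089] [0.12  0.993] maxd 0.19999498335400753
```

View pics/w2.png

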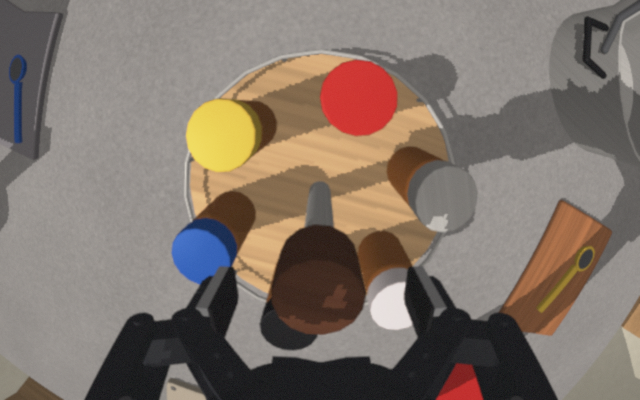

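The knob now sits centred between the fingers at (320,290). I'll close at 40 N.

Call:
move_arm --offset '[[0.001, -0.001, 0], [0, 0, 0], [0, 0, 0], [0, 0, 0], [0, 0, 0], [0, 0, 0], [0, 0, 0], [0, 0, 0], [0, 0, 0], [0, 0, 0], [0, 0, 0], [0, 0, 0], [0, 0, 0], [0, 0, 0], [0, 0, 0]]' --twist '[[0, 0, 0], [0, 0, 0], [0, 0, 0], [0, 0, 0], [0, 0, 0], [0, 0, 0], [0, 0, 0], [0, 0, 0], [0, 0, 0], [0, 0, 0], [0, 0, 0], [0, 0, 0], [0, 0, 0], [0, 0, 0], [0, 0, 0]]' --hand '[-1, -0.8, -0.6, -0.4, -0.2, -0.1, 0, 0.1, 0.2, 0.4, 0.6, 1, 1, 1, 1]' --newtons 40

```text
t: 6.25
ee_pos: [0.4846, -0.0346, 0.1635]
tcp_rot: [[0.947, 0.32, 0.0], [0.32, -0.947, 0.0], [0.0, -0.0, -1.0]]
contact_force: [-1.8, 1.2, 4.9]
grip_width: 0.0409
grasp_force: 40.3
```

Gripped at 41 mm with low side force. I'll turn the first 60° anticlockwise (negative about tool z).

Call:
move_arm --offset '[[0, 0, 0], [0, 0, 0], [0, 0, 0], [0, 0, 0], [0, 0, 0], [0, 0, 0], [0, 0, 0], [0, 0, 0], [0, 0, 0], [0, 0, 0], [0, 0, 0], [0, 0, 0], [0, 0, 0], [0, 0, 0], [0, 0, 0], [0, 0, 0], [0, 0, 0], [0, 0, 0], [0, 0, 0], [0, 0, 0]]' --twist '[[0, 0, -1], [0, 0, -2], [0, 0, -3], [0, 0, -4], [0, 0, -4], [0, 0, -4], [0, 0, -4], [0, 0, -4], [0, 0, -4], [0, 0, -4], [0, 0, -4], [0, 0, -4], [0, 0, -4], [0, 0, -4], [0, 0, -4], [0, 0, -3], [0, 0, -2], [0, 0, -1], [0, 0, 0], [0, 0, 0]]' --hand '[1, 1, 1, 1, 1, 1, 1, 1, 1, 1, 1, 1, 1, 1, 1, 1, 1, 1, 1, 1]'

```text
t: 8.25
ee_pos: [0.4874, -0.0371, 0.1635]
tcp_rot: [[0.199, 0.98, 0.005], [0.98, -0.199, -0.002], [-0.001, 0.005, -1.0]]
contact_force: [7.4, -5.4, -0.7]
grip_width: 0.0411
grasp_force: 40.5
```

```bash
python3 - <<'E'
from h import *
s=env.sense(); print(s['t'],s['joints'],s['ee_pos'],s['contact_force'],s['moment'],np.degrees(np.arctan2(s['tcp_rot'][1,0],s['tcp_rot'][0,0])))
measure('top'); measure('side')
E
```

```text
8.25 [ 14.57066418  29.60880461 -19.41913732 116.13317189  16.23921152
  36.50953834 -27.05237269] [ 0.4874071  -0.03705596  0.16354519] [ 7.40929436 -5.41142074 -0.65737348] [-0.90698419 -0.44048723 -0.03496845] 78.54744414697511
knob 0 None
cap 170 [0.5254 0.0436] [162.  55.  47.]
cap 175 [0.4378 0.0392] [182. 158.  63.]
cap 175 [ 0.3974 -0.0387] [ 57.  87. 146.]
tab 139 [ 0.3278 -0.0689] [-0.99  -0.139] maxd 0.18109200750946924
knob 119 [ 0.4889 -0.0287  0.1972]
cap 108 [ 0.5736 -0.0261] [178. 178. 173.]
cap 110 [ 0.4455 -0.1083] [52. 50. 48.]
cap 128 [0.5256 0.0474] [188.  70.  64.]
cap 125 [ 0.3984 -0.0344] [ 66. 104. 175.]
cap 136 [0.4385 0.044 ] [209. 188.  97.]
tab 1945 [ 0.3657 -0.0108] [0.113 0.994] maxd 0.1999979431099072
```

The knob turned the full 60°, and yellow is now where blue was. About 69.7° remains.

Call:
move_arm --offset '[[0, 0, 0], [0, 0, 0], [0, 0, 0], [0, 0, 0], [0, 0, 0], [0, 0, 0], [0, 0, 0], [0, 0, 0], [0, 0, 0], [0, 0, 0], [0, 0, 0], [0, 0, 0], [0, 0, 0], [0, 0, 0], [0, 0, 0], [0, 0, 0], [0, 0, 0], [0, 0, 0], [0, 0, 0], [0, 0, 0]]' --twist '[[0, 0, -1], [0, 0, -2], [0, 0, -3], [0, 0, -4], [0, 0, -4], [0, 0, -4], [0, 0, -5], [0, 0, -5], [0, 0, -5], [0, 0, -5], [0, 0, -5], [0, 0, -5], [0, 0, -4], [0, 0, -4], [0, 0, -4], [0, 0, -4], [0, 0, -3], [0, 0, -2], [0, 0, -0.5], [0, 0, 0]]' --hand '[1, 1, 1, 1, 1, 1, 1, 1, 1, 1, 1, 1, 1, 1, 1, 1, 1, 1, 1, 1]'

```text
t: 10.35
ee_pos: [0.4914, -0.0354, 0.1637]
tcp_rot: [[-0.849, 0.528, 0.012], [0.528, 0.849, 0.002], [-0.009, 0.008, -1.0]]
contact_force: [17.2, -0.8, -11.8]
grip_width: 0.041
grasp_force: 42.0
```

```bash
python3 - <<'E'
from h import *
s=env.sense(); print(s['t'],s['joints'],s['ee_pos'],s['contact_force'],s['moment'],np.degrees(np.arctan2(s['tcp_rot'][1,0],s['tcp_rot'][0,0])))
measure('top'); measure('side')
f=env.camera('top'); cv2.imwrite('pics/t3.png',cv2.resize(f['pixels'][150:290,260:430,::-1],None,fx=4,fy=4,interpolation=cv2.INTER_CUBIC))
E
```

```text
10.35 [ 27.69030282  33.32708955 -39.3832746  115.56905658  31.84926818
  41.30799204  26.64429819] [ 0.49139911 -0.03537256  0.16365057] [ 17.197025    -0.78470281 -11.83964581] [-1.22431688 -2.52877365 -0.02381155] 148.15323979310313
knob 1 [ 0.4647 -0.0315  0.1921]
cap 171 [0.5112 0.0493] [150. 148. 140.]
cap 174 [0.4258 0.0299] [161.  55.  47.]
cap 181 [ 0.3997 -0.0534] [181. 158.  62.]
tab 140 [ 0.3272 -0.0693] [-0.975 -0.221] maxd 0.18108938957882276
knob 127 [ 0.4833 -0.032   0.1968]
cap 106 [ 0.4597 -0.1143] [ 66. 103. 174.]
cap 105 [ 0.5717 -0.0113] [212. 209. 207.]
cap 124 [ 0.4001 -0.0496] [211. 190.  98.]
cap 126 [0.512  0.0536] [178. 178. 174.]
cap 136 [0.4262 0.0343] [188.  69.  64.]
tab 1959 [ 0.3668 -0.0108] [0.103 0.995] maxd 0.1999851216743343
```

View pics/t3.png

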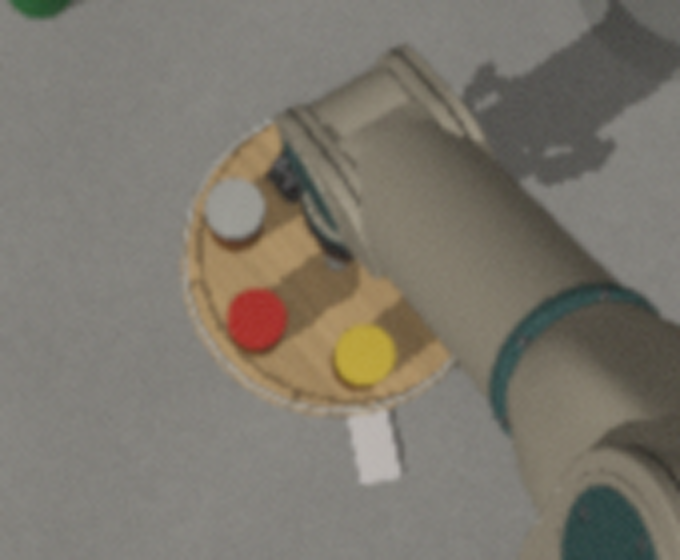

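The top crop shows the yellow cap at (365,355), in line with the white tab at (375,445). By measurement, yellow is at 192.65° against the tab at about 192.5°. The grip centre was about 3–4 mm off the axis, which leaves a 17 N side load. I'll ease the commanded pose to relieve it.

Call:
move_arm --offset '[[-0.001, 0.0005, 0], [-0.001, 0.0005, 0], [-0.001, 0.0005, 0], [-0.001, 0.0005, 0], [-0.001, 0, 0], [0, 0, 0], [0, 0, 0], [0, 0, 0], [0, 0, 0], [0, 0, 0]]' --twist '[[0, 0, 0], [0, 0, 0], [0, 0, 0], [0, 0, 0], [0, 0, 0], [0, 0, 0], [0, 0, 0], [0, 0, 0], [0, 0, 0], [0, 0, 0]]' --hand '[1, 1, 1, 1, 1, 1, 1, 1, 1, 1]'

```text
t: 11.5
ee_pos: [0.4913, -0.0354, 0.1636]
tcp_rot: [[-0.85, 0.527, 0.003], [0.527, 0.85, 0.001], [-0.002, 0.002, -1.0]]
contact_force: [5.2, 0.9, -1.1]
grip_width: 0.0413
grasp_force: 42.6
```

```bash
python3 - <<'E'
from h import *
s=env.sense(); print(s['t'],s['qvel'],s['ee_pos'],s['contact_force'],s['moment'],np.degrees(np.arctan2(s['tcp_rot'][1,0],s['tcp_rot'][0,0])))
for _ in range(3): measure('top')
E
```

```text
11.5 [-0.07035358  0.04225306 -0.08194754  0.10754538  0.05989106 -0.01345868
  0.04764877] [ 0.49133022 -0.03539803  0.16356473] [ 5.21593405  0.9125849  -1.07943635] [-0.24185325 -0.85327224 -0.05827261] 148.17293571037897
knob 2 [ 0.4657 -0.0299  0.1956]
cap 171 [0.5111 0.0494] [150. 148. 140.]
cap 178 [0.426  0.0302] [162.  55.  47.]
cap 178 [ 0.3999 -0.0537] [181. 158.  63.]
tab 142 [ 0.3275 -0.0693] [-0.98 -0.2 ] maxd 0.1810928551616421
knob 1 [ 0.4671 -0.0255  0.1957]
cap 170 [0.5114 0.0492] [150. 148. 140.]
cap 177 [0.426  0.0302] [162.  55.  47.]
cap 178 [ 0.3997 -0.0536] [181. 158.  62.]
tab 140 [ 0.3276 -0.0693] [-0.98 -0.2 ] maxd 0.18068709939214236
knob 2 [ 0.466  -0.03    0.1936]
cap 167 [0.5117 0.0497] [150. 148. 141.]
cap 175 [0.4261 0.0299] [161.  55.  47.]
cap 179 [ 0.3998 -0.0536] [181. 158.  62.]
tab 140 [ 0.3275 -0.0692] [-0.973 -0.23 ] maxd 0.180701043037603
```

The load is down to 5 N, and yellow stays within about 0.3° of the tab. I'm handing in while still gripping.

```bash
python3 -c "
from workcell import env
print(env.hand_in())"
```

```text
the job is handed in; nothing more can be done
None
```

I turned the carousel by its knob until the yellow jar, matching the spoon on the wooden board, was in line with the white tab to about 0.3° by the top camera, and handed the job in at about 12 s with the knob still gripped; no verdict came back.

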